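Fit the beater into the mixer drive and hold it home

TASK

Take the beater out of its blue stand, turn it until the four splines of its foot mesh with the cross-shaped socket in the mixer base, and slide it in. Press it fully home against the spring, until its white flange sits on the coupling, and finish while still gripping it and pressing it down, so that the cook can lock it. Leave the bottle, the bowl and the spatula where they are.

Things in the scene. Friction and masses are not known exactly. Their poses are not given: they have to be found in the camera images.
- beater: Loose white mixer beater, 0.15 to 0.3 kg, 83 mm tall, upright in the blue stand. Origin: centre of its foot's underside, z up. Steel foot of four splines, 0 to 28 mm up: a plus sign along its x and y, 38 mm tip to tip, bars 9 mm thick, lowest 5 mm tapered by 2 mm a side. Then a white round flange, 60 mm across, 28 to 33 mm up, and the black grip with its two wire loops.
- beater_grip (a point): Middle of the beater's black square grip, 58 mm above the beater's origin; axes as the beater's. The grip is 26 x 26 mm, from 33 to 83 mm above that origin, its flat sides square to x and y, in line with the splines. White wire loops stand out from it along +x and -x, to 63 mm from the axis and 35 to 69 mm up: so grip it across y, with the fingertips above the flange.
- flange (a point): Centre of the underside of the beater's flange, 28 mm above the beater's origin; axes as the beater's.
- stand: Blue plastic stand fixed to the counter: a foot 100 mm across and a round collar 68 mm outside, 52 mm inside, 40 mm high. The beater's flange rests on the collar's rim and its foot hangs loosely in it, at any yaw. Origin: centre of the underside.
- mixer_base: White mixer motor base fixed to the counter, 190 x 210 mm, top 90 mm above the counter, origin at the centre of its underside, low lugs (6 mm) on its top, control panel on its -x side. The round metal drive coupling stands on the middle of its top.
- socket_mouth (a point): Centre of the top of the metal drive coupling (66 mm across, top 34 mm above the base's top, 124 mm above the counter), z up. x and y lie along the two slots of the plus-shaped socket: 12 mm wide, over 50 mm long, edges bevelled by 2 mm. The foot fits in any of four quarter turns. Fully home, flange is at this point. The slots need not follow the base's sides.
- coupling (a joint): Angle (rad) of the drive coupling about the vertical, relative to the mixer base; socket_mouth turns with it. It stays where it is, stiff to turn (0.35 N m); its start differs from run to run.
- plunger (a joint): Orange sprung pin, 11 mm across, in the middle of the socket: 0 when up (top 16 mm below the mouth), 0.012 (m) when the beater is fully home. The foot meets it 12 mm before home. It pushes back with 6 N at first and 12 N at home, more than the beater's weight, so the beater rises again unless pressed down.
- squeeze_bottle: White bottle with a red cap, 60 mm across, 170 mm high, standing; origin at the centre of its underside. Leave it.
- bowl: Small steel bowl, 120 mm across, 50 mm high; origin at the centre of its underside. Leave it.
- spatula: Spatula 260 mm long lying along its x axis. Leave it.

How it is judged (in metres and radians):
On the way, in this order (a step that is already met when the one before it is completed fails the run):
1. the beater is lifted clear of its stand (height (world z) of flange above 0.07 m and contact force between the fingers and beater above 1 N and contact force between beater and stand below 0.1 N), for 0.1 s.
2. the splines mesh: the foot has gone at least 8 mm into the socket (z of flange in the frame of socket_mouth below 0.02 m and horizontal distance between flange and socket_mouth below 0.004 m and angle between beater's own z axis and vertical below 0.1 rad and (angle between the x axis of flange and the x axis of socket_mouth, either way round below 0.14 rad or angle between the x axis of flange and the y axis of socket_mouth, either way round below 0.14 rad)), for 0.1 s.
At the end, for the whole second after the job is handed in: The beater is fully home: its flange within 2.5 mm of the coupling's top, centred within 4 mm, upright within 0.1 rad, splines in line with the slots, the sprung pin pressed down by at least 9 mm, held still, and the fingers still gripping it (at least 2 N) (z of flange in the frame of socket_mouth between -0.003 and 0.0025 m and horizontal distance between flange and socket_mouth below 0.004 m and angle between beater's own z axis and vertical below 0.1 rad and (angle between the x axis of flange and the x axis of socket_mouth, either way round below 0.14 rad or angle between the x axis of flange and the y axis of socket_mouth, either way round below 0.14 rad) and value of joint plunger above 0.009 m and contact force between the fingers and beater above 2 N and contact force between beater and stand below 0.1 N and linear speed of beater below 0.02 m/s); the arm keeps its last pose, push and grip.
It fails at once if the bottle is pushed away (distance of squeeze_bottle from where it was at the start of the episode above 0.03 m).
It fails at once if the bowl is pushed away (distance of bowl from where it was at the start of the episode above 0.03 m).
It fails at once if the spatula is pushed away (distance of spatula from where it was at the start of the episode above 0.03 m).
It also fails if it takes over 38 s, if anything falls off the work surface, if the arm or the gripper's body presses on something with over 40 N, if the wrist force passes 120 N, or if a joint passes its speed limit or range.

ROBOT

A 6-joint arm with a two-finger parallel gripper is mounted at the origin on the work surface. World frame = base frame: x ahead of the robot, y to its left, z up, the work surface at z = 0. Lengths are in mm, angles in rad, forces in N, time in s.
With the tool pointing down it reaches from about 400 to 925 mm from the base axis. Payload 12.5 kg.
Tool frame: the origin (TCP) lies midway between the tips of the shut fingers; the grasp point (between the pads) lies 19 mm behind it; y points along the fingers, x is the direction in which the jaws open and shut, and the axes are right-handed (so a half turn about y gives the same grasp; the last joint's range is limited). The gripper opens to 95 mm and grips with 3 to 60 N. Pads are 20 mm wide; open, the fingers measure 119 mm over their backs; the gripper's body (75 mm by 180 mm) begins 59 mm behind the grasp point.
Start: joints at [-1.225, 0.491, 1.559, -0, 1.092, -0.106], TCP at [272.89, -562.297, 214.661] pointing down, gripper open.
Joint ranges: [-3.1, 3.1], [-0.84, 2.19], [0.05, 2.79], [-1.13, 4.28], [0.06, 2.93], [-2.69, 2.69]. Speed limits (rad/s): [2.22, 2.22, 2.79, 3.14, 3.14, 3.14].

INTERFACE

Orientations are given as [roll, pitch, yaw] about the fixed x, y, z axes, in that order (R = Rz(yaw) Ry(pitch) Rx(roll)).
In Python, from cell import env, vision, job gives the robot as it stands.
- The arm moves only by the shell command python3 -m crank 'ROWS' [OPENING]. ROWS is JSON, a list of rows, each a list of 6 numbers: the shift along the tool's x, y, z in mm, then the turn, a rotation vector about the tool's x, y, z in degrees. In form: [[x, y, z, rx, ry, rz], ...]. A call has 1 to 5 rows; each row is the pose to reach, as a shift and turn from the pose measured when the call began, along the tool's axes at that moment; what a row does not reach only later rows make up. A row lasts 1/10 s, in which the tool goes at most 50 mm and 8.59 degrees, less where a joint would pass 70% of its speed; a pose out of reach is approached as far as the arm can. A call with a gripper value outside its range is refused whole. OPENING is the opening, from 0 (shut) to 1 (fully open), set as the call begins (- or left out, the last holds). The fingers move at their own pace and stop on an object; the grip force is fixed at half the most. Time passes only in rows, so rows that repeat a pose let the fingers close. It gives the time, the measured TCP pose, the force and the opening at its end, in the units of the state.
- env.state(): the state, without advancing time (a new reading comes with each control period).
- vision.read_camera(name): name is "side" or "top"; returns (picture, depth): 384x512x3 uint8, blue, green, red; 384x512 float32, mm along the optical axis (not along the pixel's ray), 0 where there is no reading.
- vision.calibration(name): a dict with "vertical_fov" (degrees; the focal length in pixels is half the picture's height over the tangent of half this angle, whatever the lens; pixels are square), "cx", "cy" (the principal point, pixels), "pose" (4x4, takes a point from camera to world coordinates). Camera axes: x right, y down, z forward; pixel columns grow to the right and rows downward; lengths in mm; the calibration is good to about 2 mm. A picture is of the moment at which its call begins. calibration takes no time and is no camera call.
- job.job_done(): hands the job in, once; it reports no verdict.
The state is a dict: "t": time; "joints": joint angles; "qvel": joint speeds; "tau": joint torques, N m; "eef_pos": TCP position; "tcp_rot": TCP orientation; "ft_force": force on the tool from outside, world axes, zero at the start; "moment": the same for the moment, N m; "opening": opening from 0.0 (shut) to 1.0 (fully open).
Only numpy, scipy, OpenCV 4.12 (cv2) and the standard library are available. Lean on these libraries where they do the work, as an engineer would, in place of code of your own. Each camera call takes 0.05 s, during which the arm holds its last target.

## Working session

There is one attempt and no reset: what is moved stays moved. The work goes in short steps, Python scripts to look and compute and a shell command to move; the robot and the scene stay as the last step left them, time stands still between calls to the robot, and variables do not carry over. Pictures are saved under pics/ and viewed, and the job is handed in when it is done.

```bash
ls; mkdir -p pics
python3 - <<'E'
from cell import env, vision, job
import cv2,numpy as np
print(env.state())
for n in("side","top"):
    p,d=vision.read_camera(n); cv2.imwrite(f"pics/{n}0.png",p); np.savez(f"pics/{n}0.npz",p=p,d=d)
    print(n,vision.calibration(n), (d>0).mean())
E
```

```text
pics
{'t': 0.0, 'joints': array([-1.22456834e+00,  4.91542091e-01,  1.55947350e+00,  3.84352689e-06,
        1.09171178e+00, -1.05558116e-01]), 'qvel': array([ 0.00013507,  0.00036849, -0.00032482,  0.00021239, -0.00133126,
        0.00046435]), 'tau': array([ 1.68691422e-03, -6.12631059e+01, -2.58171380e+01,  6.93891523e-02,
        4.82673536e-02, -9.99877079e-05]), 'eef_pos': array([ 272.81452206, -562.02586033,  214.06432519]), 'tcp_rot': array([-1.57067338e+00,  1.12804063e-03, -1.11901193e+00]), 'ft_force': array([ 0.5539669 , -0.09126929, -0.46990895]), 'moment': array([ 0.03654961,  0.00280398, -0.00721683]), 'opening': 1.0000668085276099}
side {'vertical_fov': 51.04657347849084, 'cx': 257.3199493426102, 'cy': 194.55254998495423, 'pose': array([[-9.71315439e-01, -1.24468283e-01,  2.02617779e-01,
         4.57066349e+02],
       [-2.37161038e-01,  4.44896058e-01, -8.63609946e-01,
         7.88985131e+02],
       [ 1.73481964e-02, -8.86890717e-01, -4.61653437e-01,
         5.54037569e+02],
       [ 0.00000000e+00,  0.00000000e+00,  0.00000000e+00,
         1.00000000e+00]])} 0.9961090087890625
top {'vertical_fov': 50.62766797352323, 'cx': 258.02243097366875, 'cy': 193.11179249330655, 'pose': array([[ 7.10807065e-03, -9.89856018e-01,  1.41896229e-01,
         4.95238774e+02],
       [-9.99480260e-01, -2.57074524e-03,  3.21341073e-02,
        -3.26696232e+01],
       [-3.14433604e-02, -1.42050892e-01, -9.89359823e-01,
         1.08117531e+03],
       [ 0.00000000e+00,  0.00000000e+00,  0.00000000e+00,
         1.00000000e+00]])} 0.9958241780598959
```

View pics/side0.png

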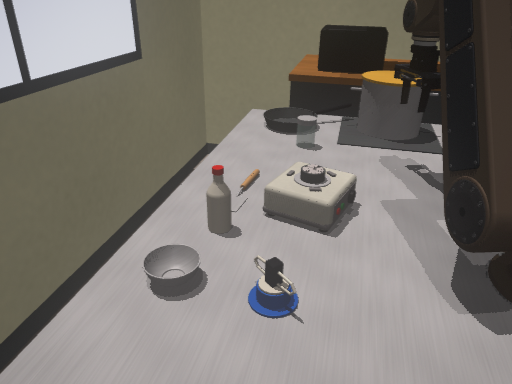

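View pics/top0.png

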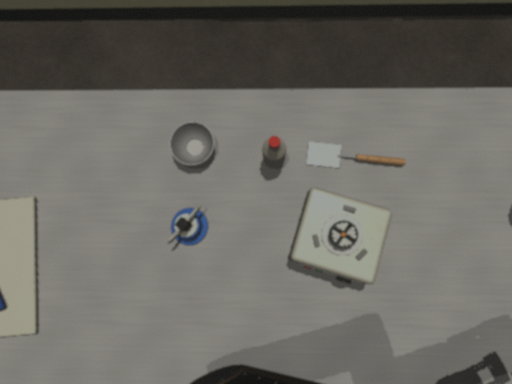

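The side view shows the beater at about (274,272) and the coupling at (313,174). In the top view they are at about (185,226) and (343,235). Next I'll zoom in on both.

```bash
python3 - <<'E'
import cv2,numpy as np
p=np.load("pics/top0.npz")["p"]; q=np.load("pics/side0.npz")["p"]
a=cv2.resize(p[195:265,150:220],(395,395),interpolation=cv2.INTER_CUBIC)
b=cv2.resize(p[200:270,308:378],(395,395),interpolation=cv2.INTER_CUBIC)
cv2.imwrite("pics/z1.png",cv2.convertScaleAbs(np.hstack([a,b]),alpha=1.6))
a=cv2.resize(q[245:325,235:315],(395,395),interpolation=cv2.INTER_CUBIC)
b=cv2.resize(q[150:200,288:338],(395,395),interpolation=cv2.INTER_CUBIC)
cv2.imwrite("pics/z2.png",np.hstack([a,b]))
E
cat > h.py <<'E'
import numpy as np
from cell import vision
def K(n):
    c=vision.calibration(n); f=192/np.tan(np.radians(c["vertical_fov"])/2); return f,c["cx"],c["cy"],np.array(c["pose"])
def pts(n,uv,d):
    f,cx,cy,T=K(n); uv=np.asarray(uv,float).reshape(-1,2); d=np.asarray(d,float).reshape(-1,1)
    r=np.c_[(uv[:,0]-cx)/f,(uv[:,1]-cy)/f,np.ones(len(uv))]*d
    return r@T[:3,:3].T+T[:3,3]
def plane(n,uv,z):
    f,cx,cy,T=K(n); uv=np.asarray(uv,float).reshape(-1,2)
    r=np.c_[(uv[:,0]-cx)/f,(uv[:,1]-cy)/f,np.ones(len(uv))]@T[:3,:3].T
    return T[:3,3]+r*((z-T[2,3])/r[:,2])[:,None]
def cloud(n,d):
    v,u=np.mgrid[:384,:512]; return pts(n,np.c_[u.ravel(),v.ravel()],d.ravel()).reshape(384,512,3)
E
python3 - <<'E'
from h import *
for n in("top","side"):
    z=np.load(f"pics/{n}0.npz"); P=cloud(n,z["d"]); 
    for uv in ([(100,300),(250,300),(420,120),(60,120),(343,235),(325,255),(185,225),(190,228)] if n=="top" else [(313,174),(274,265),(200,300),(350,300),(290,205),(180,240)]): print(n,uv,P[uv[1],uv[0]].round(1))
E
```

```text
top (100, 300) [365.8 415.2   0.8]
top (250, 300) [369.8  21.4  -1.4]
top (420, 120) [ 852.6 -437.9    1. ]
top (60, 120) [858.6 564.   -6.8]
top (343, 235) [ 534.9 -203.3  109.2]
top (325, 255) [ 487.6 -162.6   89.7]
top (185, 225) [557.6 177.4  94.1]
top (190, 228) [553.3 175.4  41.6]
side (313, 174) [ 535.1 -174.   120.4]
side (274, 265) [561.4 198.2  96.3]
side (200, 300) [701.5 223.7   1.8]
side (350, 300) [413.9 146.9   1.2]
side (290, 205) [ 581.1 -108.    56.5]
side (180, 240) [823.9  38.6   1.6]
```

View pics/z1.png

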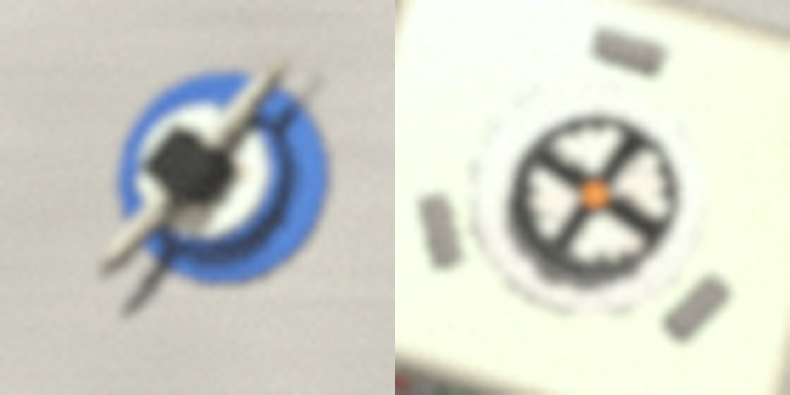

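View pics/z2.png

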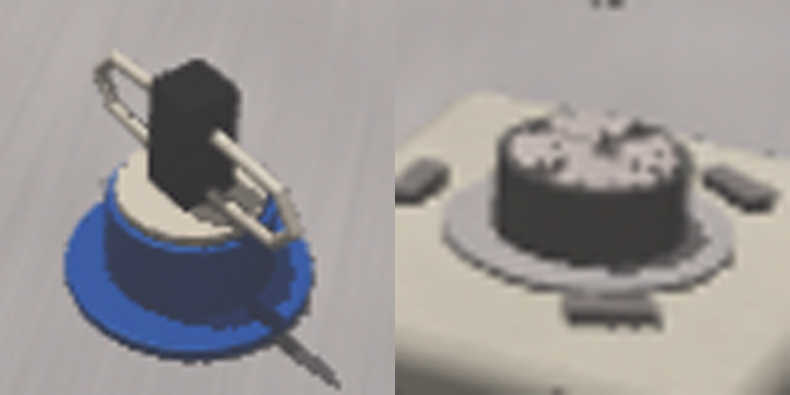

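Run:
```python
from h import *
import cv2
z=np.load("pics/top0.npz"); p,d=z["p"],z["d"]; P=cloud("top",d)
hsv=cv2.cvtColor(p,cv2.COLOR_BGR2HSV)
# stand foot (blue) ellipse at z~? 
m=((hsv[...,0]>100)&(hsv[...,0]<125)&(hsv[...,1]>120)).astype(np.uint8); m[:, :150]=0
c=max(cv2.findContours(m,0,2)[0],key=cv2.contourArea); e=cv2.fitEllipse(cv2.convexHull(c)); print("foot ell",e, plane("top",[e[0]],5))
# flange/loop/grip by depth
win=np.zeros((384,512),bool); win[195:265,150:220]=1
g=win&(P[...,2]>85)&(P[...,2]<105); print("grip",g.sum(),P[g].mean(0),np.median(P[g],0))
dark=win&(hsv[...,2]<60)&(P[...,2]>85); print("darkgrip",dark.sum(),P[dark].mean(0))
v,u=np.nonzero(dark); print("dark rect",cv2.minAreaRect(plane("top",np.c_[u,v],95)[:,:2].astype(np.float32)))
l=win&(P[...,2]>60)&(P[...,2]<90)&(hsv[...,2]>100)
v,u=np.nonzero(l); Q=plane("top",np.c_[u,v],79)[:,:2]; print("loop",l.sum(),P[l][:,2].mean(),Q.mean(0),Q.min(0),Q.max(0))
vx=cv2.fitLine(Q.astype(np.float32),cv2.DIST_HUBER,0,.01,.01).ravel(); print("loop line",vx,np.degrees(np.arctan2(vx[1],vx[0])))
# coupling
z2=np.load("pics/side0.npz"); 
for n,zz in(("top",z),("side",z2)):
    h=cv2.cvtColor(zz["p"],cv2.COLOR_BGR2HSV); o=(h[...,0]>5)&(h[...,0]<22)&(h[...,1]>110)
    w=np.zeros_like(o)
    if n=="top": w[215:255,325:365]=1
    else: w[155:195,295:335]=1
    v,u=np.nonzero(o&w); 
    if len(u): print(n,"pin",len(u),plane(n,[[u.mean(),v.mean()]],108))
    PP=cloud(n,zz["d"]); t=w&(PP[...,2]>115)&(PP[...,2]<132)
    v,u=np.nonzero(t); Q=plane(n,np.c_[u,v],124)[:,:2].astype(np.float32)
    print(n,"top pts",len(Q),np.median(PP[t][:,2]),cv2.minEnclosingCircle(Q),Q.mean(0))
```

```text
foot ell ((192.60557556152344, 228.1119842529297), (25.40753173828125, 33.71674346923828), 29.018033981323242) [[555.06819457 175.73544801   5.        ]]
grip 113 [559.99109346 184.68980102  93.18653941] [560.06321694 184.84504297  93.25663186]
darkgrip 94 [559.16900684 183.63737076  93.21822106]
dark rect ((559.4061889648438, 182.779296875), (24.59362030029297, 25.601938247680664), 45.96731185913086)
loop 81 76.33510828494536 [560.97059969 184.83125841] [511.49902701 144.37208868] [606.10688515 221.49028509]
loop line [  0.7718607   -0.63579166 561.4778     184.50177   ] -39.47872
top pin 21 [[ 537.42346128 -203.07273842  108.        ]]
top top pts 391 119.82836431035616 ((536.11474609375, -203.39056396484375), 32.65073776245117) [ 536.1336  -203.67787]
side top pts 241 121.50916437838902 ((537.2426147460938, -189.72781372070312), 42.44624710083008) [ 537.59515 -190.05328]
```

Run:
```python
from h import *
import cv2
z=np.load("pics/top0.npz"); p=z["p"]
# resample coupling at z=124 plane, 0.5mm/px
T=np.zeros((160,160,2),np.float32)
f,cx,cy,M=K("top"); R=M[:3,:3];t=M[:3,3]
c0=np.array([536.5,-203.4])
def samp(x,y,zz,n,pic):
    f,cx,cy,M=K(n); q=(np.stack([x,y,np.full_like(x,zz)],-1)-M[:3,3])@M[:3,:3]
    return cv2.remap(pic,(f*q[...,0]/q[...,2]+cx).astype(np.float32),(f*q[...,1]/q[...,2]+cy).astype(np.float32),cv2.INTER_CUBIC)
gr=cv2.cvtColor(p,cv2.COLOR_BGR2GRAY).astype(np.float32)
# dark centre-lines: per-arm darkness centroid across angle, at several radii
th=np.radians(np.arange(0,360,2.))
for r in(12,16,20,24):
    s=samp(c0[0]+r*np.cos(th),c0[1]+r*np.sin(th),124.,"top",gr).ravel() 
    w=s.max()-s
    for k in(4,): 
        h=(w*np.exp(1j*4*th)).sum(); print(r,"angle mod90",np.degrees(np.angle(h))/4,abs(h)/w.sum())
    wt=np.clip(w-0.45*w.max(),0,None); a0=np.angle(h)/4
    out=[]
    for k in range(4):
        dd=(np.angle(np.exp(1j*(th-a0-k*np.pi/2)))); mm=abs(dd)<np.radians(40)
        dv=(wt*dd)[mm].sum()/wt[mm].sum(); ang=a0+k*np.pi/2+dv
        out.append(c0+r*np.array([np.cos(ang),np.sin(ang)]))
    o=np.array(out); 
    # intersection of chords
    d1=o[2]-o[0];d2=o[3]-o[1]; s=np.linalg.solve(np.c_[d1,-d2],o[1]-o[0]); print("  inter",o[0]+s[0]*d1,"angs",np.degrees(np.arctan2(*d1[::-1]))%90,np.degrees(np.arctan2(*d2[::-1]))%90)
q=np.load("pics/side0.npz")["p"]; hs=cv2.cvtColor(q,cv2.COLOR_BGR2HSV)
m=((hs[...,0]>100)&(hs[...,0]<125)&(hs[...,1]>120)).astype(np.uint8); m[:240]=0
c=max(cv2.findContours(m,0,2)[0],key=cv2.contourArea)
Q=plane("side",c.reshape(-1,2),4)[:,:2]; Q=Q[Q[:,1]>np.median(Q[:,1])-5] # near side edge of foot
def circ(Q,r=None):
    A=np.c_[2*Q,np.ones(len(Q))]; x=np.linalg.lstsq(A,(Q**2).sum(1),rcond=None)[0]; return x[:2],np.sqrt(x[2]+(x[:2]**2).sum())
lo=[]
for u in range(250,298):
    v=np.nonzero(m[:,u])[0]
    if len(v): lo.append((u,v.max()+.5))
print("side foot circ z0..4",circ(plane("side",lo,2)[:,:2]))
# side grip top & coupling top: dark pixels
dk=(hs[...,2]<75); dk[:250]=0; dk[290:]=0; dk[:,:262]=0; dk[:,287:]=0
k=(dk).astype(np.uint8); v,u=np.nonzero(k); tops=[(uu,v[u==uu].min()) for uu in np.unique(u)]
print("grip side cols",u.min(),u.max(),v.min(),v.max())
P=cloud("side",np.load("pics/side0.npz")["d"]); g=P[252:292,262:287].reshape(-1,3); g=g[(g[:,2]>90)&(g[:,2]<105)]; print("side grip top",len(g),g.mean(0))
```

```text
12 angle mod90 -34.97395260394532 0.3801408629064154
  inter [ 537.76193713 -201.24864987] angs 54.463581426481994 55.56779154152849
16 angle mod90 -35.242624856427206 0.5597773570604148
  inter [ 537.55654349 -201.32272018] angs 54.561447043597695 55.31779990827336
20 angle mod90 -35.43846100163227 0.6662414691458813
  inter [ 537.1865867  -201.21519312] angs 53.967652676083986 55.863788746344255
24 angle mod90 -35.279527419834736 0.5017478844717348
  inter [ 537.16719549 -201.57257538] angs 53.98255728927799 55.63289342208306
side foot circ z0..4 (array([564.84513826, 181.72305758]), np.float64(48.67344259999101))
grip side cols 265 282 258 287
side grip top 145 [562.72771353 189.96955837  95.05389488]
```

```bash
cat > go.py <<'E'
import sys,numpy as np
from cell import env
from scipy.spatial.transform import Rotation as R
s=env.state(); x,y,z,yaw=map(float,sys.argv[1:5])
R0=R.from_euler("xyz",s["tcp_rot"]); R1=R.from_euler("xyz",[-90,0,yaw],degrees=True)
print("t",round(s["t"],2),"pos",s["eef_pos"].round(1),"rot",np.degrees(s["tcp_rot"]).round(1),"F",s["ft_force"].round(1),"M",s["moment"].round(2),"op",round(s["opening"],3))
print("shift",R0.inv().apply(np.array([x,y,z])-s["eef_pos"]).round(1),"turn",np.degrees((R0.inv()*R1).as_rotvec()).round(1))
E
python3 go.py 560 184 214 50.5
```

```text
t 0.1 pos [ 272.8 -562.1  214.1] rot [-90.    0.1 -64.1] F [ 0.2 -0.6 -0.8] M [ 0.   -0.01  0.01] op 1.0
shift [-545.8    0.7  584.1] turn [-1.000e-01 -1.146e+02 -0.000e+00]
```

```bash
python3 -m crank '[[-34,-5,36,0,-8,0],[-68,-10,72,0,-16,0],[-102,-10,108,0,-24,0],[-136,-10,144,0,-32,0],[-170,-10,180,0,-40,0]]' 1; python3 go.py 560 184 214 50.5
```

```text
t: 0.6
eef_pos: [360.7, -328.6, 224.2]
tcp_rot: [-1.57, 0.001, -0.416]
ft_force: [0.7, -0.4, 0.7]
opening: 1.003
t 0.6 pos [ 360.7 -328.6  224.2] rot [-90.    0.1 -23.8] F [ 0.7 -0.4  0.7] M [-0.04 -0.09 -0.02] op 1.003
shift [-24.6  10.7 549.4] turn [ -0.1 -74.3  -0. ]
```

```bash
python3 -m crank '[[-2,0,49,0,-8,0],[-4,0,98,0,-16,0],[-6,0,147,0,-24,0],[-8,0,196,0,-32,0],[-10,0,245,0,-40,0]]' 1; python3 go.py 560 184 214 50.5
```

```text
t: 1.1
eef_pos: [450.7, -98.5, 224.4]
tcp_rot: [-1.57, 0.0, 0.288]
ft_force: [0.9, 0.3, -0.0]
opening: 0.997
t 1.1 pos [450.7 -98.5 224.4] rot [-89.9   0.   16.5] F [ 0.9  0.3 -0. ] M [-0.06 -0.17  0.02] op 0.997
shift [185.   10.7 239.8] turn [ -0.1 -34.    0. ]
```

```bash
python3 -m crank '[[28,0,36,0,-8,0],[56,0,72,0,-16,0],[84,0,108,0,-24,0],[112,0,144,0,-32,0],[140,0,180,0,-34,0]]' 1; python3 go.py 560 184 214 50.5;python3 -m crank '[[10,0,0,0,0,0]]' 1 >/dev/null;  python3 go.py 560 184 150 50.5
```

```text
t: 1.6
eef_pos: [534.1, 115.9, 224.5]
tcp_rot: [-1.57, -0.0, 0.887]
ft_force: [1.2, -0.6, 0.7]
opening: 0.997
t 1.6 pos [534.1 115.9 224.5] rot [-89.9  -0.   50.8] F [ 1.2 -0.6  0.7] M [-0.03 -0.13  0.03] op 0.997
shift [69.2 10.6 22.9] turn [-0.1  0.3  0. ]
t 1.7 pos [541.  127.2 224.1] rot [-89.9  -0.   51.1] F [-0.5  0.6 -0.2] M [ 0.01 -0.11 -0.01] op 1.001
shift [56.1 74.2 20.8] turn [-0.1  0.6  0. ]
```

```bash
python3 -m crank '[[28,30,10,0,0,0],[56,60,20.8,0,0.6,0],[56,94,20.8,0,0.6,0],[56,94,20.8,0,0.6,0]]' 1; python3 go.py 560 184 51 50.5
python3 - <<'E'
from cell import vision
import cv2,numpy as np
L=[]
for n,(r,c) in {"side":(200,200),"top":(175,130)}.items():
    p,d=vision.read_camera(n); np.savez(f"pics/{n}1.npz",p=p,d=d); L.append(cv2.resize(p[r:r+130,c:c+130],(395,395),interpolation=cv2.INTER_CUBIC))
cv2.imwrite("pics/z3.png",np.hstack(L))
E
```

```text
t: 2.1
eef_pos: [557.8, 183.6, 126.2]
tcp_rot: [-1.565, 0.005, 0.881]
ft_force: [0.2, -0.0, -0.5]
opening: 1.002
t 2.1 pos [557.8 183.6 126.2] rot [-89.6   0.3  50.5] F [ 0.2 -0.  -0.5] M [ 0.05 -0.06  0.02] op 1.002
shift [ 2.1 75.2 -1.9] turn [-0.4 -0.  -0.3]
```

View pics/z3.png

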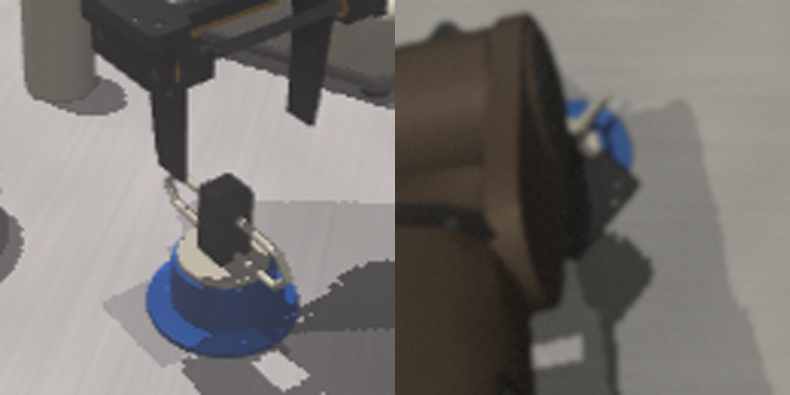

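The side view shows the open fingertips at crop px (175,178) and (302,122), either side of and above the grip, whose top is at about (226,182). I'll check their midpoint against the projected TCP.

Run:
```python
from h import *
def proj(n,X):
    f,cx,cy,M=K(n); q=(np.asarray(X,float)-M[:3,3])@M[:3,:3]; return np.c_[f*q[:,0]/q[:,2]+cx,f*q[:,1]/q[:,2]+cy]
c=np.array([557.8,183.6,126.2]); u=np.array([np.cos(np.radians(50.5)),np.sin(np.radians(50.5)),0]); w=np.array([-u[1],u[0],0])
X=[c+u*a+w*b for a in(-59,-47.5,47.5,59) for b in(-10,10)]+[[560,184,95],[560,184,70],[557.8,183.6,95]]
P=proj("side",X); print(((P-[200,200])*395/130).round(0))
```

```text
[[299. 106.]
 [320. 120.]
 [285. 112.]
 [307. 126.]
 [164. 163.]
 [185. 180.]
 [149. 170.]
 [169. 187.]
 [232. 186.]
 [230. 218.]
 [235. 186.]]
```

```bash
python3 go.py 562 184 52 50.5; python3 -m crank '[[3,30,-2,0,0,0],[3,60,-3,0,0,0],[3,74,-3,-0.4,0,-0.3],[3,74,-3,-0.4,0,-0.3],[3,74,-3,-0.4,0,-0.3]]' 1; python3 go.py 562 184 52 50.5
python3 - <<'E'
from cell import vision
import cv2,numpy as np
p,d=vision.read_camera("side"); np.savez("pics/side2.npz",p=p,d=d)
cv2.imwrite("pics/z4.png",cv2.resize(p[200:330,200:330],(590,590),interpolation=cv2.INTER_CUBIC))
E
```

```text
t 2.2 pos [559.9 183.3 130.5] rot [-89.9   0.   50.4] F [0.2 0.6 0.2] M [ 0.03 -0.18  0.05] op 1.003
shift [ 1.9 78.5 -1.3] turn [-0.1 -0.1 -0. ]
t: 2.7
eef_pos: [564.9, 183.4, 58.4]
tcp_rot: [-1.577, -0.006, 0.879]
ft_force: [0.6, 0.0, 0.3]
opening: 1.0
t 2.7 pos [564.9 183.4  58.4] rot [-90.3  -0.4  50.4] F [0.6 0.  0.3] M [ 0.08 -0.13 -0.03] op 1.0
shift [-1.5  6.4  2.7] turn [ 0.3 -0.1  0.4]
```

View pics/z4.png

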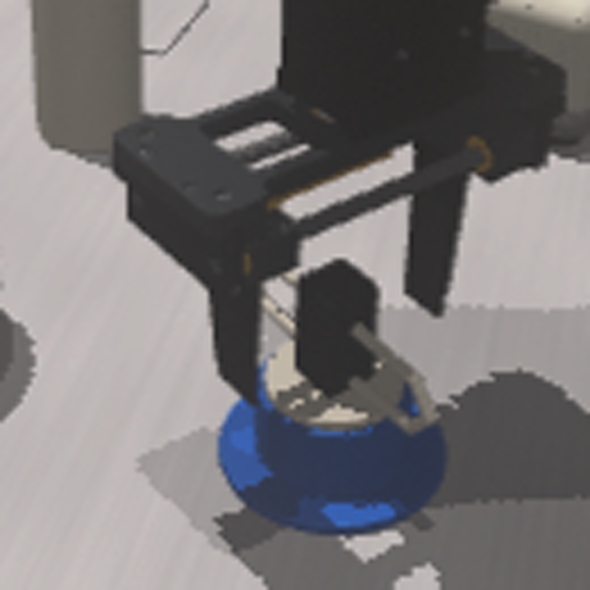

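The fingers straddle the grip: tips at (245,400) and (440,310), grip at (335,325). I'll lower the last 6 mm and close.

```bash
python3 -m crank '[[-1,5,2,0.3,0,0.4],[-1,6.5,2,0.3,0,0.4]]' 1; python3 go.py 562 184 52 50.5;  python3 -m crank '[[0,0,0,0,0,0],[0,0,0,0,0,0],[0,0,0,0,0,0],[0,0,0,0,0,0],[0,0,0,0,0,0]]' 0; python3 -m crank '[[0,0,0,0,0,0],[0,0,0,0,0,0],[0,0,0,0,0,0]]' 0; python3 go.py 562 184 52 50.5
```

```text
t: 2.95
eef_pos: [563.3, 184.1, 52.9]
tcp_rot: [-1.573, -0.001, 0.879]
ft_force: [-0.1, -1.1, -0.0]
opening: 1.001
t 2.95 pos [563.3 184.1  52.9] rot [-90.1  -0.   50.4] F [-0.1 -1.1 -0. ] M [ 0.05 -0.16  0.01] op 1.001
shift [-0.9  0.9  0.9] turn [ 0.1 -0.1  0. ]
t: 3.45
eef_pos: [563.2, 184.1, 52.9]
tcp_rot: [-1.573, -0.001, 0.879]
ft_force: [0.1, 1.2, -0.1]
opening: 0.635
t: 3.75
eef_pos: [563.2, 184.2, 52.9]
tcp_rot: [-1.573, -0.001, 0.879]
ft_force: [0.1, 0.5, 0.7]
opening: 0.381
t 3.75 pos [563.2 184.2  52.9] rot [-90.1  -0.   50.4] F [0.1 0.5 0.7] M [ 0.07 -0.17 -0.  ] op 0.381
shift [-0.9  0.9  0.9] turn [ 0.1 -0.1  0. ]
```

```bash
python3 -m crank '[[0,0,0,0,0,0],[0,0,0,0,0,0],[0,0,0,0,0,0],[0,0,0,0,0,0],[0,0,0,0,0,0]]' 0;python3 go.py 562 184 52 50.5; python3 -m crank '[[0,0,0,0,0,0],[0,0,0,0,0,0]]' 0;python3 go.py 562 184 52 50.5
```

```text
t: 4.25
eef_pos: [563.4, 184.2, 52.9]
tcp_rot: [-1.573, -0.001, 0.879]
ft_force: [2.5, 1.1, -0.1]
opening: 0.27
t 4.25 pos [563.4 184.2  52.9] rot [-90.1  -0.1  50.4] F [ 2.5  1.1 -0.1] M [ 0.24 -0.38  0.02] op 0.27
shift [-1.   0.9  0.9] turn [ 0.1 -0.1  0.1]
t: 4.45
eef_pos: [563.4, 184.2, 52.9]
tcp_rot: [-1.573, -0.001, 0.879]
ft_force: [1.1, 1.3, -0.6]
opening: 0.27
t 4.45 pos [563.4 184.2  52.9] rot [-90.1  -0.1  50.4] F [ 1.1  1.3 -0.6] M [ 0.2  -0.32 -0.07] op 0.27
shift [-1.   0.9  0.9] turn [ 0.1 -0.1  0.1]
```

```bash
python3 -m crank '[[0,-20,0,0,0,0],[0,-50,0,0,0,0],[0,-90,0,0,0,0],[0,-120,0,0,0,0],[0,-150,0,0,0,0]]' 0; python3 -m crank '[[0,0,0,0,0,0]]' 0 ; python3 go.py 537 -202 205 55
python3 - <<'E'
from cell import vision
import cv2,numpy as np
p,d=vision.read_camera("side"); np.savez("pics/side3.npz",p=p,d=d)
cv2.imwrite("pics/z5.png",cv2.resize(p[140:290,200:350],(590,590),interpolation=cv2.INTER_CUBIC))
E
```

```text
t: 4.95
eef_pos: [562.4, 184.0, 204.0]
tcp_rot: [-1.572, -0.0, 0.879]
ft_force: [0.6, -0.2, -3.7]
opening: 0.275
t: 5.05
eef_pos: [563.4, 184.2, 207.3]
tcp_rot: [-1.575, -0.004, 0.879]
ft_force: [-0.8, -0.8, -3.4]
opening: 0.271
t 5.05 pos [563.4 184.2 207.3] rot [-90.3  -0.2  50.4] F [-0.8 -0.8 -3.4] M [ 0.05 -0.15 -0.02] op 0.271
shift [-314.3    2.1 -225.9] turn [ 0.3 -4.6  0.2]
```

View pics/z5.png

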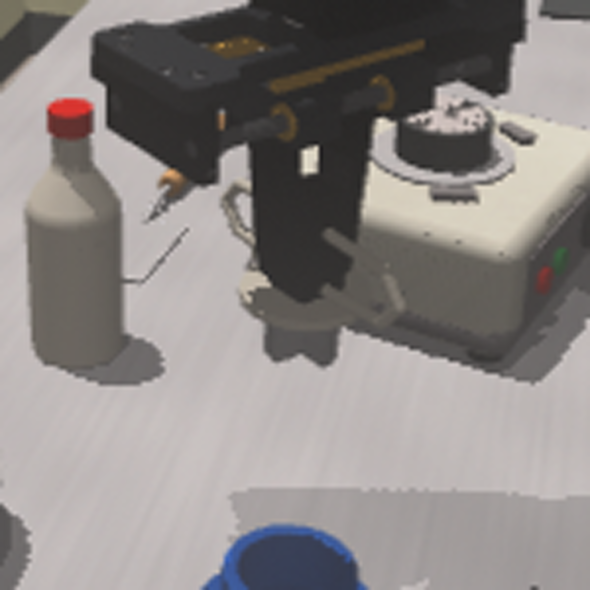

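The beater is held upright and clear of the stand, with its foot at crop (300,345). Next I'll carry it to above the coupling.

```bash
python3 -m crank '[[-25,0,-18,0.3,-1,0.2],[-60,0,-43,0.3,-2,0.2],[-98,0,-71,0.3,-3,0.2],[-136,0,-98,0.3,-4,0.2],[-172,0,-124,0.3,-4.6,0.2]]' 0; python3 go.py 537 -202 205 55
```

```text
t: 5.6
eef_pos: [547.0, -29.3, 203.2]
tcp_rot: [-1.565, 0.003, 0.96]
ft_force: [0.9, -0.2, -2.4]
opening: 0.272
t 5.6 pos [547.  -29.3 203.2] rot [-89.7   0.2  55. ] F [ 0.9 -0.2 -2.4] M [ 0.03 -0.22 -0.01] op 0.272
shift [-147.3   -1.8  -90.8] turn [-0.3  0.  -0.2]
```

```bash
python3 -m crank '[[-38,-2,-23,0,0,0],[-76,-2,-47,0,0,0],[-112,-2,-69,0,0,0],[-140,-2,-86,0,0,0],[-147,-2,-91,0,0,0]]' 0;python3 -m crank '[[0,0,0,0,0,0]]' 0; python3 go.py 537 -202 190 55
python3 - <<'E'
from cell import vision
import cv2,numpy as np
L=[]
for n,(r,c) in {"side":(100,250),"top":(170,290)}.items():
    p,d=vision.read_camera(n); np.savez(f"pics/{n}4.npz",p=p,d=d); L.append(cv2.resize(p[r:r+100,c:c+100],(395,395),interpolation=cv2.INTER_CUBIC))
cv2.imwrite("pics/z6.png",np.hstack(L))
E
```

```text
t: 6.1
eef_pos: [536.1, -204.6, 203.0]
tcp_rot: [-1.562, 0.004, 0.958]
ft_force: [1.7, 0.8, -3.5]
opening: 0.276
t: 6.2
eef_pos: [535.4, -205.3, 201.3]
tcp_rot: [-1.56, 0.005, 0.956]
ft_force: [-0.2, 0.9, -3.5]
opening: 0.273
t 6.2 pos [ 535.4 -205.3  201.3] rot [-89.4   0.3  54.8] F [-0.2  0.9 -3.5] M [ 0.06 -0.19 -0.03] op 0.273
shift [ 3.6 11.3  0.5] turn [-0.6 -0.2 -0.3]
```

View pics/z6.png

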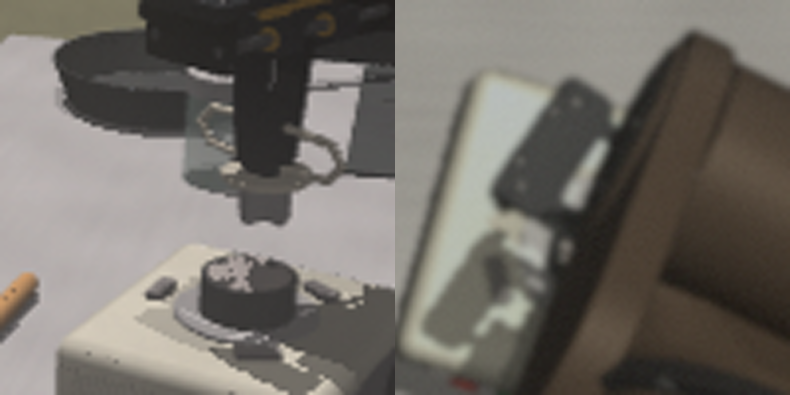

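```bash
cat >> h.py <<'E'
def proj(n,X):
    f,cx,cy,M=K(n); q=(np.asarray(X,float)-M[:3,3])@M[:3,:3]; return np.c_[f*q[:,0]/q[:,2]+cx,f*q[:,1]/q[:,2]+cy]
E
python3 - <<'E'
from h import *
z=np.load("pics/side4.npz"); P=cloud("side",z["d"]); 
tc=np.array([535.4,-205.3]); 
E=proj("side",[[*tc,160],[*tc,174],[*tc,188],[537,-202,124],[537,-202,90]]); print("pred foot bottom,mid,flange,coupling top,bot (crop x3.95)",((E-[250,100])*3.95).round(1))
sub=(slice(100,200),slice(250,350))
for zlo,zhi,name,r in((164,184,"foot",40),(186,196,"flange",45),(96,118,"coupling wall",40),(119,128,"coupling top",45)):
    m=np.zeros((384,512),bool); m[sub]=1
    m&=(P[...,2]>zlo)&(P[...,2]<zhi)&(np.hypot(P[...,0]-537,P[...,1]+200)<r)
    Q=P[m]; v,u=np.nonzero(m); print(name,len(Q),Q.mean(0).round(1),"x",np.percentile(Q[:,0],[1,99]).round(1),"y",np.percentile(Q[:,1],[1,99]).round(1),"cols",u.min(),u.max(),"rows",v.min(),v.max())
g=z["p"].astype(int).sum(2)//3
for r in(150,152,154): print(r,g[r,305:330])
for r in(170,172,174): print(r,g[r,295:332])
E
```

```text
pred foot bottom,mid,flange,coupling top,bot (crop x3.95) [[258.8 219.2]
 [260.6 199.4]
 [262.4 179.5]
 [251.4 270.5]
 [247.3 316. ]]
foot 94 [ 532.  -193.3  174.2] x [516.2 551.1] y [-208.5 -184.4] cols 310 323 rows 148 156
flange 103 [ 536.5 -188.9  194.3] x [507.3 562.1] y [-219.2 -174.2] cols 306 328 rows 140 148
coupling wall 203 [ 536.5 -181.9  108.1] x [507.2 569. ] y [-222.5 -169.7] cols 300 325 rows 167 183
coupling top 179 [ 538.1 -198.6  122.5] x [508.2 569.2] y [-231.7 -172.4] cols 301 325 rows 164 174
150 [175 174 174 173 166 115  72  74  76  77  77  77  77  76  76  77  76  73
 103 179 178 178 177 177 177]
152 [175 175 175 174 167 115  72  75  77  77  76  76  75  76  76  77  76  77
 116 180 179 179 178 179 179]
154 [175 175 175 175 171 138  73  74  78  78  78  78  76  76  76  76  75  78
 117 181 180 179 180 180 180]
170 [195 195 189 166 166 154  64  79 102 160 149 105 148  88 105 157 147  84
  78  79  79  79  79  79  80  81  80  79  76  60 102 166 166 164 155 167
 167]
172 [191 168 167 164 154 117  60  60  61  69  76  78  88 126 158 157 141 149
  92  79  79  80  80  80  80  79  72  65  61  69 112 133  80  98 106 107
 111]
174 [156 150 151 150 147 117  60  60  59  60  59  59  59  59  61  61  64  66
  64  58  58  58  57  58  57  56  56  56  55  73 130 159 157 126  69  74
  84]
```

Side-view measurements put the foot about 5 mm short in x relative to the coupling. The beater also sits about 2 mm along tool z in the hand. I'll correct, come down to just above the mouth and look again.

```bash
python3 go.py 540 -204 172 55; python3 -m crank '[[3,10,-3,-0.6,-0.2,-0.3],[3,20,-3,-0.6,-0.2,-0.3],[3,29,-3,-0.6,-0.2,-0.3],[3,29,-3,-0.6,-0.2,-0.3]]' 0; python3 go.py 540 -204 172 55
```

```text
t 6.3 pos [ 535.5 -203.9  201.6] rot [-89.4   0.3  54.9] F [ 1.1 -0.1 -2.9] M [ 0.07 -0.14 -0.04] op 0.273
shift [ 2.6 29.5 -4. ] turn [-0.6 -0.1 -0.3]
t: 6.7
eef_pos: [538.9, -202.1, 171.1]
tcp_rot: [-1.567, -0.0, 0.962]
ft_force: [-0.4, -0.2, -2.2]
opening: 0.269
t 6.7 pos [ 538.9 -202.1  171.1] rot [-89.8  -0.   55.1] F [-0.4 -0.2 -2.2] M [ 0.04 -0.1  -0.02] op 0.269
shift [-0.9 -0.9 -2. ] turn [-0.2  0.1  0. ]
```

```bash
python3 -m crank '[[-1,-1,-2,-0.2,0,0],[-1,-1,-2,-0.2,0,0]]' 0; python3 go.py 540 -204 172 55
python3 - <<'E'
from h import *
import cv2
p,d=vision.read_camera("side"); np.savez("pics/side5.npz",p=p,d=d)
cv2.imwrite("pics/z7.png",cv2.resize(p[130:200,278:348],(590,590),interpolation=cv2.INTER_CUBIC))
from cell import env
tc=env.state()["eef_pos"]; print(tc)
P=cloud("side",d); r0=tc[2]-41
for zlo,zhi,name in((r0+3,r0+24,"foot"),(96,118,"wall")):
    m=(P[...,2]>zlo)&(P[...,2]<zhi)&(np.hypot(P[...,0]-538,P[...,1]+203)<40); Q=P[m]; v,u=np.nonzero(m)
    print(name,len(Q),"x",np.percentile(Q[:,0],[1,99]).round(1),"y",np.percentile(Q[:,1],[1,99]).round(1),"rows",v.min(),v.max())
g=p.astype(int).sum(2)//3
for r in(158,160,162,174,176): print(r,g[r,296:332])
for X in ([tc[0],tc[1],r0+14],[tc[0],tc[1],108]): print(proj("side",[X]).round(1))
E
```

```text
t: 6.9
eef_pos: [540.1, -204.2, 172.4]
tcp_rot: [-1.571, -0.0, 0.962]
ft_force: [-0.1, -0.6, -2.9]
opening: 0.274
t 6.9 pos [ 540.1 -204.2  172.4] rot [-90.   -0.   55.1] F [-0.1 -0.6 -2.9] M [ 0.06 -0.14 -0.06] op 0.274
shift [0.1 0.4 0.2] turn [0.  0.1 0. ]
[ 540.08521535 -204.24071892  172.47896303]
foot 87 x [521. 553.] y [-198.7 -182.8] rows 159 166
wall 203 x [506.8 568.8] y [-224.4 -169.5] rows 167 183
158 [179 178 178 178 176 177 176 176 176 174 166 119  85  85  88  89  88  89
  90  89  89  89  89  88  87  88  96 128 137 178 178 177 175 176 176 177]
160 [179 178 178 177 176 175 176 176 175 174 170 139  74  75  78  78  78  78
  78  78  77  77  77  75 101 174 177 178 178 178 178 177 177 177 177 177]
162 [180 190 198 196 197 201 187 176 179 175 174 160  73  75  78  78  77  77
  76  77  77  77  76  74 101 175 176 177 178 177 177 177 177 177 178 178]
174 [152 151 151 147 117  59  59  59  58  59  58  58  58  58  57  58  58  58
  56  57  57  57  56  56  55  56  54  55  74 130 160 158 126  69  70  62]
176 [149 151 151 143  94  59  59  59  58  58  57  57  57  57  57  56  57  57
  57  56  56  55  56  55  55  55  54  53  58  74  77  78  82  86  80  73]
[[313.2 160.6]]
[[312.1 173.5]]
```

View pics/z7.png

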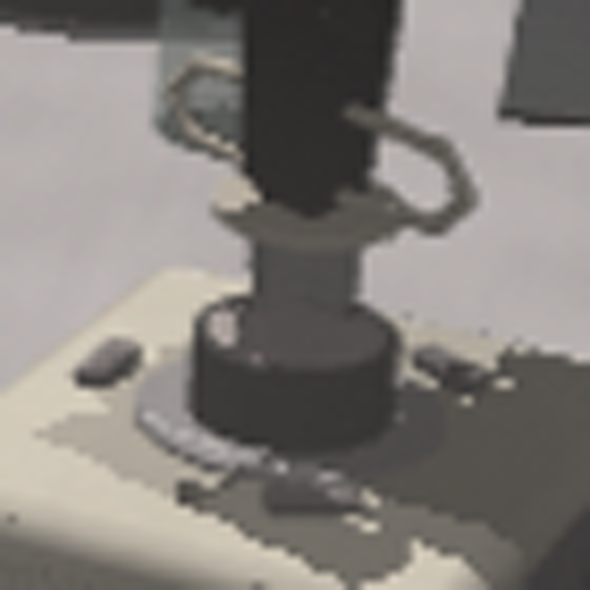

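The foot is centred on the coupling to within about 1 mm: foot at crop (305,280), coupling top at (297,335). I'll descend, watching the force.

```bash
python3 -m crank '[[0,4,-1,0,0,0],[0,8,-1,0,0,0],[0,10,-1,0,0,0]]' 0; python3 go.py 541 -204.5 157 55
```

```text
t: 7.25
eef_pos: [540.8, -204.8, 162.0]
tcp_rot: [-1.571, -0.0, 0.962]
ft_force: [-0.3, -0.9, -3.2]
opening: 0.272
t 7.25 pos [ 540.8 -204.8  162. ] rot [-90.   -0.   55.1] F [-0.3 -0.9 -3.2] M [ 0.05 -0.13  0.  ] op 0.272
shift [ 0.4  5.  -0. ] turn [0.  0.1 0. ]
```

```bash
python3 -m crank '[[0,2,0,0,0,0],[0,4,0,0,0,0]]' 0; python3 -m crank '[[0,2,0,0,0,0],[0,4,0,0,0,0]]' 0; python3 go.py 541 -204.5 150 55
```

```text
t: 7.45
eef_pos: [540.7, -204.8, 157.7]
tcp_rot: [-1.571, -0.0, 0.962]
ft_force: [0.0, -0.5, -3.1]
opening: 0.273
t: 7.65
eef_pos: [540.7, -204.8, 153.5]
tcp_rot: [-1.571, -0.0, 0.961]
ft_force: [-0.8, -0.6, -3.1]
opening: 0.27
t 7.65 pos [ 540.7 -204.8  153.5] rot [-90.   -0.   55.1] F [-0.8 -0.6 -3.1] M [ 0.04 -0.14  0.  ] op 0.27
shift [ 0.4  3.5 -0.1] turn [-0.   0.1  0. ]
```

```bash
python3 -m crank '[[0,3,0,0,0,0],[0,4,0,0,0,0]]' 0; python3 -m crank '[[0,3,0,0,0,0],[0,4,0,0,0,0]]' 0;  python3 -m crank '[[0,2,0,0,0,0],[0,4,0,0,0,0]]' 0; python3 go.py 541 -204.5 137 55
```

```text
t: 7.85
eef_pos: [540.6, -204.7, 149.1]
tcp_rot: [-1.57, -0.0, 0.961]
ft_force: [0.6, -0.6, -2.0]
opening: 0.27
t: 8.05
eef_pos: [540.7, -204.8, 145.4]
tcp_rot: [-1.571, -0.0, 0.962]
ft_force: [-1.9, 0.3, 4.2]
opening: 0.275
t: 8.25
eef_pos: [540.7, -204.8, 141.8]
tcp_rot: [-1.571, -0.0, 0.962]
ft_force: [-1.8, 1.5, 6.4]
opening: 0.271
t 8.25 pos [ 540.7 -204.8  141.8] rot [-90.   -0.   55.1] F [-1.8  1.5  6.4] M [ 0.31  0.42 -0.01] op 0.271
shift [ 0.4  4.8 -0. ] turn [0.  0.1 0. ]
```

```bash
python3 -m crank '[[0,2,0,0,0,0],[0,4,0,0,0,0],[0,4,0,0,0,0]]' 0; python3 -m crank '[[0,1.5,0,0,0,0],[0,1.5,0,0,0,0]]' 0; python3 -m crank '[[0,1.5,0,0,0,0],[0,1.5,0,0,0,0]]' 0;  python3 go.py 541 -204.5 137 55
```

```text
t: 8.55
eef_pos: [540.7, -204.8, 138.3]
tcp_rot: [-1.572, -0.0, 0.962]
ft_force: [-4.2, 2.0, 7.8]
opening: 0.272
t: 8.75
eef_pos: [540.7, -204.8, 137.5]
tcp_rot: [-1.572, -0.0, 0.962]
ft_force: [-3.8, 1.0, 9.0]
opening: 0.268
t: 8.95
eef_pos: [540.7, -204.8, 136.9]
tcp_rot: [-1.573, -0.0, 0.962]
ft_force: [-4.4, 1.4, 10.4]
opening: 0.273
t 8.95 pos [ 540.7 -204.8  136.9] rot [-90.1  -0.   55.1] F [-4.4  1.4 10.4] M [ 0.43  0.68 -0.02] op 0.273
shift [ 0.4 -0.1 -0.1] turn [0.1 0.1 0. ]
```

```bash
python3 -m crank '[[0,1.5,0.7,0,0,0],[0,1.5,0.7,0,0,0]]' 0; python3 -m crank '[[0,1.5,0,0,0,0],[0,1.5,0,0,0,0],[0,1.5,0,0,0,0]]' 0;  python3 go.py 541 -204.5 137 55
```

```text
t: 9.15
eef_pos: [540.7, -204.7, 136.8]
tcp_rot: [-1.575, -0.0, 0.962]
ft_force: [-2.2, 1.6, 14.1]
opening: 0.272
t: 9.45
eef_pos: [540.7, -204.7, 136.8]
tcp_rot: [-1.576, -0.0, 0.962]
ft_force: [-4.4, 3.2, 17.5]
opening: 0.273
t 9.45 pos [ 540.7 -204.7  136.8] rot [-90.3  -0.   55.1] F [-4.4  3.2 17.5] M [0.62 1.15 0.02] op 0.273
shift [ 0.4 -0.2 -0.1] turn [0.3 0.1 0. ]
```

```bash
python3 - <<'E'
from h import *
import cv2
p,d=vision.read_camera("side"); np.savez("pics/side6.npz",p=p,d=d)
cv2.imwrite("pics/z8.png",cv2.resize(p[130:200,278:348],(590,590),interpolation=cv2.INTER_CUBIC))
E
python3 go.py 541 -204.5 137 55
```

```text
t 9.5 pos [ 540.7 -204.8  136.8] rot [-90.3  -0.   55.1] F [-4.2  2.1 16.5] M [ 0.66  1.12 -0.03] op 0.272
shift [ 0.4 -0.2 -0.1] turn [0.3 0.1 0. ]
```

View pics/z8.png

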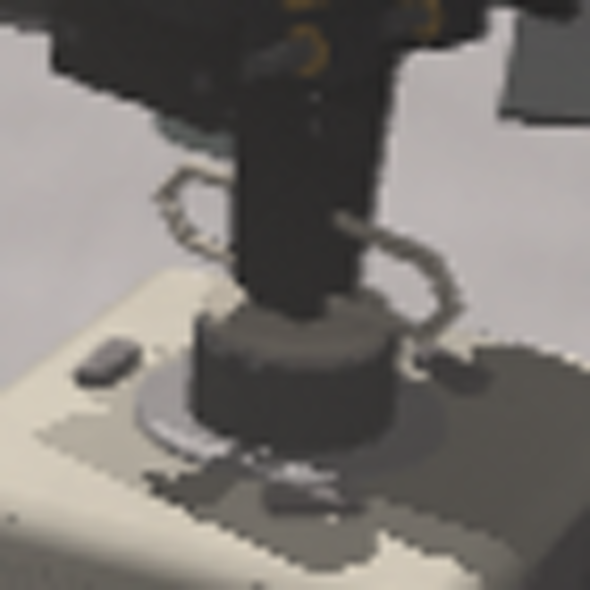

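The flange sits flush on the coupling: its rim at crop (300,335) coincides with the coupling top, with no foot visible. The arm is still pressing at a steady 16–17 N, so I'll hand in.

```bash
python3 -c "
from cell import job,env
print(job.job_done()); s=env.state(); print(s['t'],s['eef_pos'],s['ft_force'],s['opening'])"
```

```text
the job is handed in; nothing more can be done
None
the job is handed in; nothing more can be done
```

I lifted the beater out of the stand, turned it about 4.6° to match the slots, slid it into the socket and pressed it home. I handed the job in at about 9.5 s of the 38 s allowed, still gripping and pressing. No verdict was reported.

**Last checks:**
- **Seating:** the TCP stopped at z = 136.8 mm and went no lower, while the upward force rose from 10 to about 17 N. That fits my estimate of about 137 mm for the flange on the coupling. The side picture shows the flange flush, with no foot visible.
- **Grip:** the opening of 0.272 (about 26 mm) matches the grip's width.
- **Insertion:** the foot went in with no noticeable force until it met the pin.

**Disagreements and limits:**
- The two cameras differed by about 2 mm on the coupling's x position, and the beater sat about 2 mm off the fingers' centre. I corrected for both before inserting.
- A sideways force of about 4–5 N and a tool tilt of about 0.3° remained at the end.
- I could not measure the pin's travel directly.
- After the first pictures I did not check the positions of the bottle, bowl and spatula; all moves were planned clear of them.

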